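# Close a glued biscuit carton in the spring press

### The job

Glue is drying on the red biscuit carton and it must be clamped. Prop the press's sprung arm open by driving the wooden wedge under the orange roller and letting go of it there; with the arm so held, slide the carton along the white lane beneath the arm until its end is fully home against the green stop, then draw the wedge out so that the blue pad comes down on the carton, and lay the wedge back lengthwise on its blue mat. Leave the other things on the bench where they are.

Things in the scene. Friction and masses are not known exactly. Their poses are not given: they have to be found in the camera images.
- press: Carton press, fixed. Origin on the bench surface in mid-lane below the blue pad; x runs along the lane from its open mouth (robot's side) to the stop, y to the left of that, z up. Green hinge post at y = 67 to 103 mm, x = -25 to 25 mm, 94 mm tall. Steel arm, x = -12 to 12 mm, crosses the lane from the post to the roller at y = -100 mm, its top 84 mm above the bench when down.
- lane_mouth (a point): On top of the white bed, mid-lane, where the fences' flare begins (press x = -98 mm). Bed: top 6 mm above the bench, press x = -200 to 60 mm, 100 mm wide. Two aluminium fences, tops 20 mm above the bench: 99 mm apart here, narrowing to a lane 67 mm wide from press x = -60 to 50 mm. Robot's side of this point is flat bed only.
- lane_stop (a point): On top of the bed at the foot of the green stop's face, mid-lane (press x = 45 mm). The stop is 34 mm tall above the bench. The carton's leading end must touch this face; its middle is then at press x = -45 mm.
- press_arm (a joint): Hinge of the arm, rad: 0 = down (empty), grows as it rises, limit 0.45. Axis along press x at y = 85 mm, 72 mm above the bench. Spring and weight close it with about 5 N at the roller, 10 N at the pad. About 0.19 with the wedge's flat top under the roller (pad 54 mm over the bed), about 0.08 with the pad on the carton.
- press_roller: Orange free-turning roller at the arm's end, 26 mm diameter, 24 mm long along press y; origin at its centre: press x = 0, y = -100 mm, 40 mm above the bench when down (underside 27 mm), 75 mm when propped. It turns: use only its position. Below it is bare bench, on which the wedge is driven nose first along press +x.
- press_pad: Blue pad under the arm over mid-lane, 26 x 34 mm; origin at the middle of its underside, 38 mm over the bed when the arm is down: too low for the 45 mm carton to pass.
- wedge_mid (a point): Middle (half-way up) of the loose wooden wedge, 176 long (x) x 36 wide (y) x 62 mm tall, about 0.24 kg. x points to its thin nose: 12 mm high at x = 88 mm, straight ramp up to 62 mm at x = 8 mm, then flat top back to x = -88 mm. Red band at x = -80 to -60 mm: hold it there across its width, clear of the arm. The roller must stand on the flat top. It starts on its mat.
- mat: Blue mat fixed to the bench, 220 (x) x 100 (y) x 4 mm, the wedge's place, left or right of the press. Origin at the centre of its underside.
- carton_mid (a point): Middle (half-way up) of the loose red carton with white bands, 180 long (x) x 60 wide (y) x 45 mm tall, about 0.24 kg; either end may go first. It starts on the bench, on the other side of the press from the mat.
- jar: Bystander: amber glass jar with red lid, 68 mm across, 120 mm tall; origin at its underside.
- syrup: Bystander: brown bottle with white cap, 64 mm across, 190 mm tall; origin at its underside.
- shaker: Bystander: bare metal can, 54 mm across, 70 mm tall; origin at its underside.
- mug: Bystander: blue mug, 72 mm across, 70 mm tall, handle at its +y; origin at its underside.
- bowl: Bystander: white bowl, 140 mm across, 55 mm tall; origin at its underside.
- spatula: Bystander: spatula lying flat; origin at its underside.
- tin: Bystander: small yellow can, 52 mm across, 65 mm tall; origin at its underside.
Mind the look-alikes: they are no part of the job. What is shaped like the part that bears wedge_mid but purple is not meant.

How it is judged:
On the way, in this order (a step that is already met when the one before it is completed fails the run):
1. The arm is held open by the wedge alone: its roller stands on the wedge, and the robot touches neither (value of joint press_arm above 0.165 rad and contact force between wedge and press_roller above 1 N and contact force between the fingers and wedge below 0.2 N and contact force between the fingers and press below 0.2 N), for 0.2 s.
2. The carton is home against the stop while the wedge still holds the arm open (all of step 1 and x of carton_mid in the frame of press between -0.051 and -0.039 m and y of carton_mid in the frame of press between -0.008 and 0.008 m and z of carton_mid in the frame of press between 0.024 and 0.033 m and angle between the x axis of carton_mid and the x axis of press, either way round below 0.08 rad), for 0.2 s.
At the end, for the whole second after the job is handed in: Carton flat in the lane, its end within 6 mm of the stop, 8 mm of the centre line and 0.08 rad of the lane; the pad presses on it (over 3 N, hinge 0.06 to 0.11 rad); wedge at rest, flat along its mat (0.35 rad, either way round), its middle within 45 mm along and 40 mm across of the mat's (x of carton_mid in the frame of press between -0.051 and -0.039 m and y of carton_mid in the frame of press between -0.008 and 0.008 m and z of carton_mid in the frame of press between 0.024 and 0.033 m and angle between the x axis of carton_mid and the x axis of press, either way round below 0.08 rad and value of joint press_arm between 0.06 and 0.11 rad and contact force between press_pad and carton above 3 N and contact force between wedge and press_roller below 0.1 N and x of wedge_mid in the frame of mat between -0.045 and 0.045 m and y of wedge_mid in the frame of mat between -0.04 and 0.04 m and angle between the x axis of wedge_mid and the x axis of mat, either way round below 0.35 rad and height (world z) of wedge_mid below 0.04 m and angle between wedge_mid's own z axis and vertical below 0.08 rad and linear speed of each of wedge, carton below 0.01 m/s); the robot touches nothing.
It fails at once if another thing on the bench (jar, bottle, can, mug, bowl, spatula, tin) is moved more than 30 mm (distance of any of jar, syrup, shaker, mug, bowl, spatula, tin from where it was at the start of the episode above 0.03 m).
It also fails if it takes over 72 s, if anything falls off the work surface, if the arm or the gripper's body presses on something with over 40 N, if the wrist force passes 120 N, or if a joint passes its speed limit or range.

### The arm

A 7-joint arm with a two-finger parallel gripper is mounted at the origin on the work surface. World frame = base frame: x ahead of the robot, y to its left, z up, the work surface at z = 0. Lengths are in m, angles in rad, forces in N, time in s.
With the tool pointing down it reaches from about 0.4 to 0.85 m from the base axis. Payload 10.4 kg.
Tool frame: the origin (TCP) lies on the centre line of the jaws, within the pads' length; the fingertips stand 14 mm ahead of it and the grasp point (between the pads) lies 5 mm behind it (tip_reach is the z of the fingertips in the tool frame, in m); z points along the fingers, x is the direction in which the jaws open and shut, and the axes are right-handed (so a half turn about z gives the same grasp; the last joint's range is limited). The gripper opens to 87 mm and grips with 3 to 60 N. Pads are 19 mm wide; open, the fingers measure 117 mm over their backs; the gripper's body (75 mm by 190 mm) begins 51 mm behind the grasp point.
Start: joints at [-1.259, 0.332, -0.065, 1.46, 0.022, 1.35, -0.088], TCP at [0.205, 0.59, 0.237] pointing down, gripper open.
Joint ranges: [-2.6, 2.6], [-0.5, 2.12], [-1.47, 1.34], [0.16, 2.42], [-1.27, 4.41], [0.06, 2.06], [-2.6, 2.6]. Speed limits (rad/s): [2.22, 2.22, 2.79, 2.79, 3.14, 3.14, 3.14].

### API

Orientations are given as a unit quaternion [x, y, z, w].
In Python, from bench import * gives the robot as it stands.
- The arm moves only by the tool carry_out, never from a script. Its argument "rows" is a list of rows, each a list of 5 numbers: the closure, from -1 (fully open) to 1 (shut), so that 0 is half open, then the shift along the tool's x, y, z in units of 30 mm (1.0 is 30 mm), then the turn about the tool's z in units of 5 degrees (1.0 is 5 degrees). In form: [[jaw, x, y, z, turn], ...]. A call has 1 to 20 rows; each row shifts and turns the pose as measured when the row begins, along the tool's axes as they then stand; what a row does not reach is not made up. A row lasts 1/12 s, in which the tool goes at most 41.7 mm and 7.16 degrees, less where a joint would pass 70% of its speed; a pose out of reach is approached as far as the arm can. A call is refused whole if a number of a shift passes 1 or a number of a turn 1, either way. A call with a gripper value outside its range is refused whole. The fingers move at their own pace and stop on an object; "force" is the grip in N (left out, the last holds). Time passes only in rows, so rows that do not move let the fingers close. It gives the time, the measured TCP pose, the force and the opening at its end, in the units of the state.
- read_state(): the state, without advancing time (a new reading comes with each control period).
- camera(name): name is "scene" or "side" or "wrist"; returns the picture (384x512x3 uint8, blue, green, red); there is no depth.
- camera_info(name): a dict with "fx", "fy", "cx", "cy" (pixels), "extrinsics" (4x4, takes a point from camera to world coordinates); the wrist camera has in their place "tool_from_camera" (4x4, takes a point from camera to tool coordinates, whose origin is the TCP and whose axes are the tool frame's). Camera axes: x right, y down, z forward; pixel columns grow to the right and rows downward; lengths in m; the calibration is good to about 2 mm. A picture is of the moment at which its call begins: read the wrist's pose just before it. camera_info takes no time and is no camera call.
- close_job(): hands the job in, once; it reports no verdict.
Trained networks look in the newest picture that a camera, given by its name, has taken for a name from the list of things; names that differ only in an ending like _2 or _b are one class to them, and where a whole thing is asked for, a point or a joint stands for the part that bears it (a point fixed in the world has none). Each returns a list of dicts, best first, with "conf" (0 to 1); they miss things now and then, are a little off and sometimes report something else, mostly with a low value. They report only what shows in the picture. A call takes as long as a camera call. They do not tell look-alikes from the thing itself.
- recognise(query, camera): "box" ([centre column, centre row, width, height] in pixels, round what is visible of it).
- silhouettes(query, camera): "mask" (384x512 bool, what is visible of it) and "box" ([centre column, centre row, width, height] in pixels, round what is visible of it).
- pinpoint(query, camera): "xy" ([column, row] in pixels: a listed point, or the origin of a listed thing).
The state is a dict: "time": time; "joint_positions": joint angles; "joint_vel": joint speeds; "joint_torque": joint torques, N m; "ee_pos": TCP position; "eef_rot": TCP orientation; "ft_force": force on the tool from outside, world axes, zero at the start; "torque": the same for the moment, N m; "width": finger opening in m.
Only numpy, scipy, OpenCV 4.12 (cv2) and the standard library are available. Lean on these libraries where they do the work, as an engineer would, in place of code of your own. Each camera call takes 0.05 s, during which the arm holds its last target. There are 200 camera calls.

## Working session

There is one attempt and no reset: what is moved stays moved. The work goes in short steps, Python scripts to look and compute and a tool call to move; the robot and the scene stay as the last step left them, time stands still between calls to the robot, and variables do not carry over. Pictures are saved under pics/ and viewed, about 8 in all and at most 12, crops included, and the job is handed in when it is done.

Besides the shell and the picture viewer there is one more tool, called after "Emit:" as a command line: name --pt "numbers of a row" for each row, then --argument value for the rest. carry_out: Moves the arm, as the interface text tells. Its arguments: {"type":"object","properties":{"rows":{"type":"array","items":{"type":"array","items":{"type":"number"}}},"force":{"type":"number"}},"required":["rows"]}

```bash
ls; mkdir -p pics; python3 - <<'E'
from bench import *
import cv2
s=read_state();print({k:(s[k]) for k in('time','ee_pos','eef_rot','width','ft_force')})
for c in('scene','side'):
    im=camera(c);cv2.imwrite(f'pics/{c}0.png',im);i=camera_info(c);print(c,i)
    for q in('press','wedge_mid','carton_mid','mat','lane_mouth','lane_stop','press_roller','press_pad'):
        print(q,[(d['conf'],[round(float(v)) for v in d['xy']]) for d in pinpoint(q,c)][:4])
print(camera_info('wrist'))
E
```

```text
pics
{'time': 0.0, 'ee_pos': array([0.20524365, 0.58993561, 0.23574157]), 'eef_rot': array([ 8.15047915e-01,  5.79393096e-01, -5.83053414e-04,  4.44084407e-04]), 'width': 0.08731435598561353, 'ft_force': array([-0.00169822,  0.65904867, -0.34551197])}
scene {'fx': 402.52893382062524, 'fy': 402.52893382062524, 'cx': 265.3318274943738, 'cy': 186.91119407156629, 'extrinsics': array([[-0.83132226,  0.42214288, -0.36152274,  0.9214715 ],
       [ 0.55570009,  0.61957072, -0.5543731 ,  0.65072032],
       [-0.01003576, -0.66176092, -0.74964776,  0.96048992],
       [ 0.        ,  0.        ,  0.        ,  1.        ]])}
press [(0.85, [217, 237])]
wedge_mid [(0.96, [201, 135]), (0.79, [265, 102])]
carton_mid [(0.59, [337, 267])]
mat [(0.73, [203, 139])]
lane_mouth [(0.72, [267, 318]), (0.71, [246, 217])]
lane_stop [(0.64, [206, 241]), (0.42, [264, 272])]
press_roller [(0.73, [273, 157]), (0.49, [199, 206])]
press_pad [(0.49, [218, 229])]
side {'fx': 348.11202399969585, 'fy': 348.11202399969585, 'cx': 252.36148434975408, 'cy': 194.26609761897365, 'extrinsics': array([[ 0.96370158, -0.1903783
[... 260 characters left out ...]
[188, 325])]
carton_mid [(0.92, [220, 152])]
mat [(0.98, [296, 305])]
lane_mouth [(0.83, [274, 200]), (0.37, [306, 189])]
lane_stop [(0.74, [308, 188])]
press_roller [(0.7, [295, 195]), (0.38, [313, 201])]
press_pad [(0.61, [299, 183])]
{'fx': 275.8656658183545, 'fy': 275.8656658183545, 'cx': 256.8242260119777, 'cy': 186.21010639283423, 'tool_from_camera': array([[ 9.99999213e-01, -8.87076921e-04, -8.87583973e-04,
         5.21053593e-04],
       [ 1.09298814e-03,  9.63205723e-01,  2.68762984e-01,
        -7.33108397e-02],
       [ 6.16512522e-04, -2.68763742e-01,  9.63205934e-01,
        -1.48006206e-01],
       [ 0.00000000e+00,  0.00000000e+00,  0.00000000e+00,
         1.00000000e+00]])}
```

```bash
python3 - <<'E'
import cv2,numpy as np
a=cv2.imread('pics/scene0.png');b=cv2.imread('pics/side0.png')
cv2.imwrite('pics/s1.png',cv2.resize(a,(800,600),interpolation=cv2.INTER_CUBIC));cv2.imwrite('pics/s2.png',cv2.resize(b,(800,600),interpolation=cv2.INTER_CUBIC))
E
```

```text
(no output)
```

View pics/s1.png

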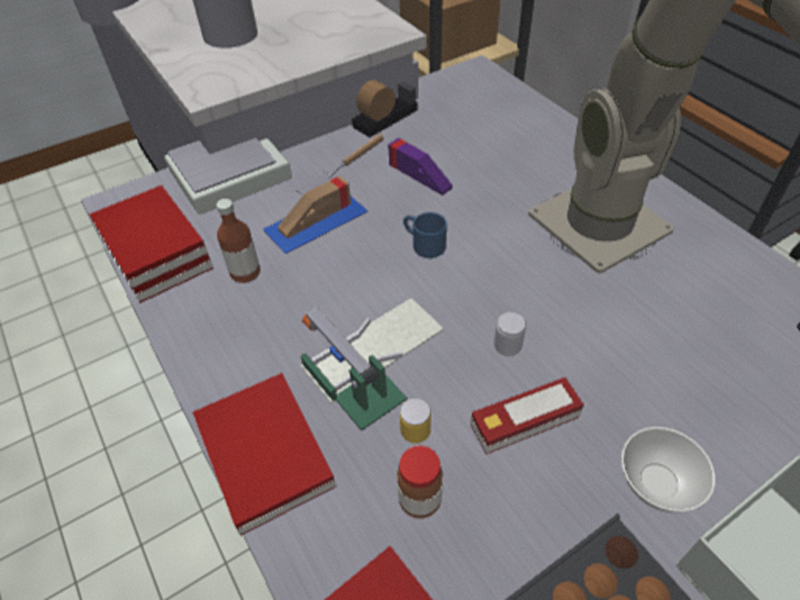

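View pics/s2.png

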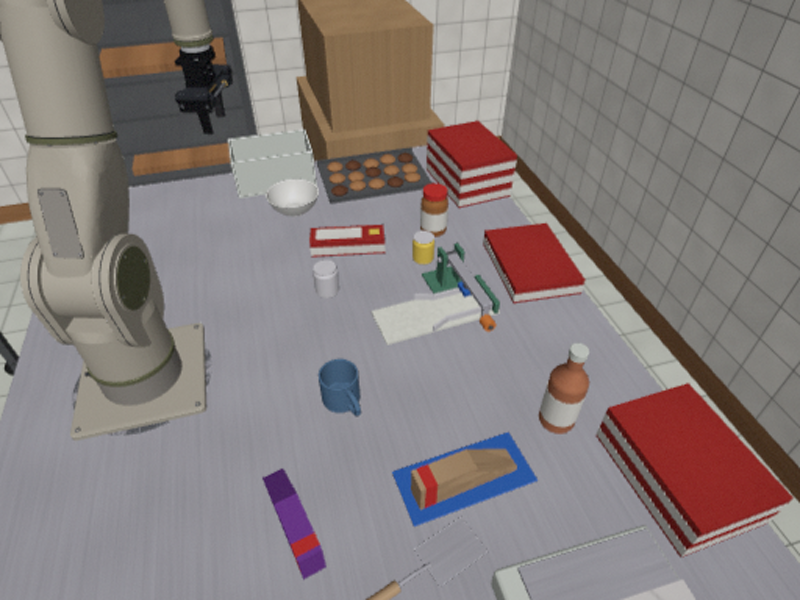

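The wooden wedge is on the blue mat: scene at about (315,208) of 800, side at (463,472). The look-alike is purple: scene (420,165), side (294,520). The wooden one fits because it is wood-coloured and lies on the mat. The carton is at scene (527,413), with the shaker beside it at (510,333). The mug stands between the mat and the press.

```bash
cat > h.py <<'E'
from bench import *
import numpy as np, cv2
from scipy.spatial.transform import Rotation as R
def info(c):
    i=camera_info(c);K=np.array([[i['fx'],0,i['cx']],[0,i['fy'],i['cy']],[0,0,1]])
    if c=='wrist':
        s=read_state();T=np.eye(4);T[:3,:3]=R.from_quat(s['eef_rot']).as_matrix();T[:3,3]=s['ee_pos'];E=T@i['tool_from_camera']
    else:E=i['extrinsics']
    return K,E
def cast(uv,z,K,E):
    uv=np.atleast_2d(np.asarray(uv,float));d=np.c_[uv,np.ones(len(uv))]@np.linalg.inv(K).T@E[:3,:3].T
    o=E[:3,3];return o+d*((z-o[2])/d[:,2])[:,None]
def tri(obs):
    A=np.zeros((3,3));b=np.zeros(3)
    for uv,(K,E) in obs:
        d=E[:3,:3]@np.linalg.inv(K)@np.r_[uv,1];d/=np.linalg.norm(d);P=np.eye(3)-np.outer(d,d);A+=P;b+=P@E[:3,3]
    return np.linalg.solve(A,b)
def top(im,z,K,E,x0,x1,y0,y1,m=1000):
    # rows: x decreasing downward, cols: y decreasing to right
    w,h=int((y1-y0)*m),int((x1-x0)*m)
    dst=np.float32([[0,0],[w,0],[w,h],[0,h]]);P=np.array([[x1,y1,z],[x1,y0,z],[x0,y0,z],[x0,y1,z]])
    p=(P-E[:3,3])@E[:3,:3]@K.T;p=np.float32(p[:,:2]/p[:,2:])
    return cv2.warpPerspective(im,cv2.getPerspectiveTransform(p,dst),(w,h))
def tool(p):  # world delta -> tool units helper
    s=read_state();return R.from_quat(s['eef_rot']).inv().apply(np.asarray(p)-s['ee_pos'])
E
python3 - <<'E'
from h import *
im={c:cv2.imread(f'pics/{c}0.png') for c in('scene','side')};I={c:info(c) for c in im}
def blob(c,lo,hi,near=None,r=40):
    m=cv2.inRange(cv2.cvtColor(im[c],cv2.COLOR_BGR2HSV),lo,hi)
    if near: k=np.zeros_like(m);cv2.circle(k,near,r,255,-1);m&=k
    return m
near={'scene':(200,208),'side':(312,206)}
cen={}
for c in im:
    m=blob(c,(3,130,90),(18,255,255),near[c],20);ys,xs=np.nonzero(m);cen[c]=np.array([xs.mean(),ys.mean()]);print('roller px',c,cen[c],len(xs))
print('roller',tri([(cen[c],I[c]) for c in im]))
for c,n,z in(('scene',(203,139),.004),('side',(296,305),.004)):
    m=blob(c,(105,120,60),(125,255,255),n,60);P=np.argwhere(m)[:,::-1];H=cv2.convexHull(np.float32(cast(P,z,*I[c])[:,:2]))
    print('mat',c,cv2.minAreaRect(H))
for c,n in(('scene',(337,262)),('side',(220,152))):
    m=blob(c,(170,120,50),(180,255,255),n,45)|blob(c,(0,150,50),(4,255,255),n,45);P=np.argwhere(m)[:,::-1];H=cv2.convexHull(np.float32(cast(P,.045,*I[c])[:,:2]))
    print('carton',c,cv2.minAreaRect(H))
T=[top(im[c],.006,*I[c],.35,.95,-.3,.3,1000) for c in im]
cv2.imwrite('pics/top.png',cv2.resize(np.hstack(T),(800,400),interpolation=cv2.INTER_AREA))
for q in('jar','syrup','shaker','mug','bowl','spatula','tin'):
    for c in im:
        pass
E
```

```text
roller px scene [196.09090909 205.31818182] 22
roller px side [311.23809524 205.95238095] 63
roller [ 0.68189091 -0.08154137  0.04105133]
mat scene ((0.5241178274154663, -0.36476948857307434), (0.21847999095916748, 0.09641437977552414), 3.8206593990325928)
mat side ((0.5230493545532227, -0.3669462203979492), (0.21776044368743896, 0.09789354354143143), 4.770365238189697)
carton scene ((0.46998852491378784, 0.29536908864974976), (0.06290174275636673, 0.1813255250453949), 78.85591888427734)
carton side ((0.46104538440704346, 0.26386383175849915), (0.10885600745677948, 0.17667055130004883), 79.09557342529297)
```

View pics/top.png

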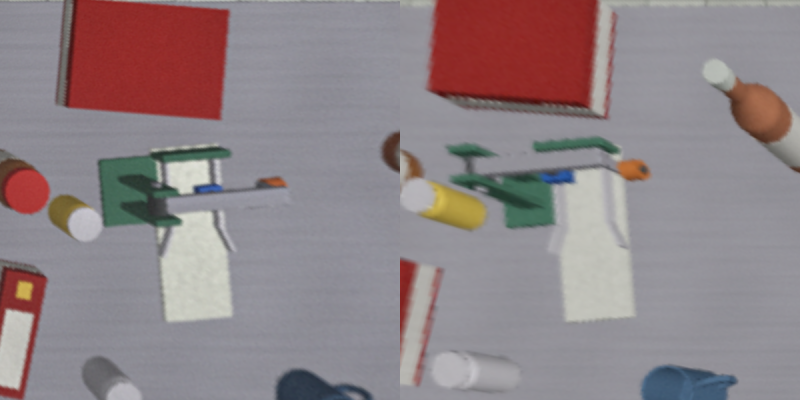

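Emit:
carry_out --pt "-1 -0.55 0.88 0 0" --pt "-1 -0.55 0.88 0 0" --pt "-1 -0.55 0.88 0 0" --pt "-1 -0.55 0.88 0 0" --pt "-1 -0.55 0.88 0 0" --pt "-1 -0.55 0.88 0 0" --pt "-1 -0.55 0.88 0 0" --pt "-1 -0.55 0.88 0 0" --pt "-1 -0.55 0.88 0 0" --pt "-1 -0.55 0.88 0 0" --pt "-1 -0.55 0.88 0 0" --pt "-1 -0.55 0.88 0 -0.8" --pt "-1 0 0 0 -0.8" --pt "-1 0 0 0 0" --force 55

```text
time: 2.07
ee_pos: [0.4484, 0.2862, 0.236]
eef_rot: [0.77, 0.638, 0.001, -0.001]
ft_force: [0.1, 0.3, -0.6]
width: 0.0869
```

```bash
python3 - <<'E'
from h import *
s=read_state();print(s['time'],s['ee_pos'],s['eef_rot'])
K,E=info('wrist');im=camera('wrist');cv2.imwrite('pics/w1.png',im)
hsv=cv2.cvtColor(im,cv2.COLOR_BGR2HSV);m=cv2.inRange(hsv,(170,120,50),(180,255,255))|cv2.inRange(hsv,(0,150,50),(4,255,255))
n,l,st,_=cv2.connectedComponentsWithStats(m)
for k in range(1,n):
    if st[k,4]>800:
        P=np.argwhere(l==k)[:,::-1];print(st[k],cv2.minAreaRect(cv2.convexHull(np.float32(cast(P,.045,K,E)[:,:2]))))
# press bed fit
for c in('scene','side'):
    a=cv2.imread(f'pics/{c}0.png');t=top(a,.006,*info(c),.42,.56,-.12,.12,2000)
    h=cv2.cvtColor(t,cv2.COLOR_BGR2HSV);mm=cv2.inRange(h,(15,8,150),(60,90,255))
    n,l,st,_=cv2.connectedComponentsWithStats(mm);k=1+np.argmax(st[1:,4]);l=l==k
    L=[];Rr=[];N=[]
    for r in range(0,l.shape[0]):
        q=np.nonzero(l[r])[0]; x=.56-r/2000
        if len(q)>150 and x>.485: L.append((x,.12-q[0]/2000));Rr.append((x,.12-q[-1]/2000))
    for cc in range(l.shape[1]):
        q=np.nonzero(l[:,cc])[0];y=.12-cc/2000
        if len(q)>80 and abs(y)<.04:N.append((y,.56-q[-1]/2000))
    f=lambda A:np.polyfit(*np.array(A).T,1)
    print(c,'L',f(L),'R',f(Rr),'near',f(N))
E
```

```text
2.0667 [0.44838464 0.28620432 0.23603011] [ 0.76978441  0.6383014   0.00117309 -0.00138113]
[ 242  111   49  132 2559] ((0.46428996324539185, 0.2944808900356293), (0.058105867356061935, 0.17135627567768097), 78.67764282226562)
scene L [0.09345765 0.00836374] R [ 0.08454165 -0.08668957] near [-0.09110366  0.4729384 ]
side L [0.0857581  0.00868808] R [ 0.08212966 -0.08896904] near [-0.07042072  0.47171761]
```

View pics/w1.png

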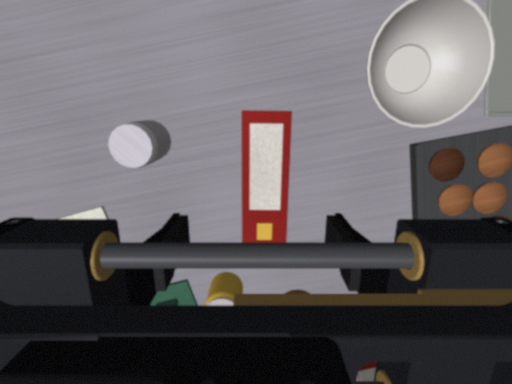

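The wrist view shows the carton at (265,175) with its far end hidden by the gripper, at about (0.469, 0.294) with yaw −11.3°. The press is at (0.6725, 0.018) with yaw 0.086. The roller seen in the images agrees with the bed fit to 2 mm. Next I go to the wedge.

Emit:
carry_out --pt "-1 -0.9 0.12 0 0" --pt "-1 -0.9 0.12 0 0" --pt "-1 -0.9 0.12 0 0" --pt "-1 -0.9 0.12 0 0" --pt "-1 -0.9 0.12 0 0" --pt "-1 -0.9 0.12 0 0" --pt "-1 -0.9 0.12 0 0" --pt "-1 -0.9 0.12 0 0" --pt "-1 -0.9 0.12 0 0" --pt "-1 -0.9 0.12 0 0" --pt "-1 -0.9 0.12 0 0" --pt "-1 -0.9 0.12 0 0" --pt "-1 -0.9 0.12 0 0" --pt "-1 -0.9 0.12 0 0" --pt "-1 -0.9 0.12 0 0" --pt "-1 -0.9 0.12 0 0" --pt "-1 -0.9 0.12 0 0" --pt "-1 -0.9 0.12 0 0" --pt "-1 -0.9 0.12 0 0" --pt "-1 -0.9 0.12 0 0"

```text
time: 3.78
ee_pos: [0.4103, -0.2556, 0.2347]
eef_rot: [0.774, 0.633, 0.007, -0.001]
ft_force: [0.8, 0.0, 0.5]
width: 0.0869
```

Emit:
carry_out --pt "-1 -0.9 0.12 0 0" --pt "-1 -0.9 0.12 0 0" --pt "-1 -0.9 0.12 0 0" --pt "-1 -0.9 0.12 0 0" --pt "-1 0 0 0 -0.75" --pt "-1 0 0 0 -0.75" --pt "-1 0 0 0 -0.75" --pt "-1 0 0 0 -0.75" --pt "-1 0 0 0 0"

```text
time: 4.53
ee_pos: [0.4076, -0.3673, 0.2335]
eef_rot: [0.686, 0.728, 0.006, 0.001]
ft_force: [-0.3, -0.5, 0.4]
width: 0.0865
```

```bash
python3 - <<'E'
from h import *
s=read_state();print(s['time'],s['ee_pos'],s['eef_rot'],s['joint_positions'])
K,E=info('wrist');im=camera('wrist');cv2.imwrite('pics/w2.png',im)
print([(d['conf'],d['xy']) for d in pinpoint('wedge_mid','wrist')])
hsv=cv2.cvtColor(im,cv2.COLOR_BGR2HSV);m=cv2.inRange(hsv,(170,120,50),(180,255,255))|cv2.inRange(hsv,(0,150,50),(4,255,255))
n,l,st,_=cv2.connectedComponentsWithStats(m)
for k in range(1,n):
    if st[k,4]>100:
        P=np.argwhere(l==k)[:,::-1];print(st[k],cv2.minAreaRect(cv2.convexHull(np.float32(cast(P,.066,K,E)[:,:2]))))
E
```

```text
4.5333 [ 0.40758194 -0.36731814  0.23347884] [0.68573597 0.72782507 0.00598465 0.00101745] [-0.11431756  0.20713027  0.88866589  1.71035858 -0.17880565  1.30169701
  2.44176965]
[(0.82, [271.1, 25.5]), (0.68, [248.7, 247.0])]
[188   5  33  51 932] ((0.2632409632205963, -0.4297114610671997), (0.04706506431102753, 0.021963071078062057), 18.574634552001953)
[227 199  31  17 438] ((0.45182886719703674, -0.3814943730831146), (0.019141878932714462, 0.035657402127981186), 7.539595127105713)
```

View pics/w2.png

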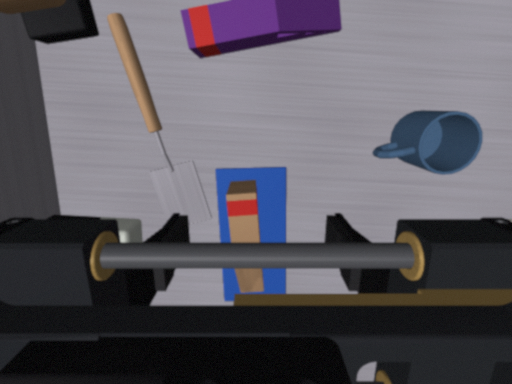

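The wood wedge is at (245,235) on the blue mat, with its red band at (243,208). The purple look-alike is at (260,20) and I leave it alone. Joint 7 is near its limit here, so I keep the turn small. Next I get the wedge's yaw from its nose.

```bash
python3 - <<'E'
from h import *
im=cv2.imread('pics/w2.png');K,E=info('wrist')
h=cv2.cvtColor(im,cv2.COLOR_BGR2HSV)
m=cv2.inRange(h,(5,50,60),(22,220,255));m[:180]=0;m[293:]=0;m[:,:222]=0;m[:,275:]=0
for r in range(184,293,9):
    q=np.nonzero(m[r])[0]; print(r,(q.min(),q.max()) if len(q) else None)
for r in(284,289):
    q=np.nonzero(m[r])[0]; print(cast([(q.min(),r),(q.max()+1,r)],.018,K,E))
for r in(220,228):
    q=np.nonzero(m[r])[0]; print(cast([(q.min(),r),(q.max()+1,r)],.066,K,E))
E
```

```text
184 (np.int64(231), np.int64(254))
193 (np.int64(228), np.int64(255))
202 None
211 None
220 (np.int64(230), np.int64(257))
229 (np.int64(230), np.int64(258))
238 (np.int64(231), np.int64(258))
247 None
256 None
265 None
274 (np.int64(237), np.int64(261))
283 (np.int64(239), np.int64(262))
292 None
[[ 0.59432806 -0.38121647  0.018     ]
 [ 0.59258723 -0.3461743   0.018     ]]
[[ 0.60314715 -0.37935345  0.018     ]
 [ 0.60147742 -0.34563636  0.018     ]]
[[ 0.46902492 -0.39568825  0.066     ]
 [ 0.46725126 -0.36126871  0.066     ]]
[[ 0.47974652 -0.39539697  0.066     ]
 [ 0.47790112 -0.3594337   0.066     ]]
```

Emit:
carry_out --pt "-1 -0.27 0.72 0 -0.35" --pt "-1 -0.27 0.72 0 -0.35" --pt "-1 0 0 0.9 0" --pt "-1 0 0 0.9 0" --pt "-1 0 0 0.9 0" --pt "-1 0 0 0.9 0" --pt "-1 0 0 0.8 0" --pt "-1 0 0 0.6 0" --pt "-1 0 0 0 0"

```text
time: 5.38
ee_pos: [0.4617, -0.3749, 0.079]
eef_rot: [0.672, 0.741, 0.008, 0.003]
ft_force: [0.4, 0.4, 0.4]
width: 0.0869
```

```bash
python3 - <<'E'
from h import *
s=read_state();print(s['time'],s['ee_pos'],np.degrees(2*np.arctan2(s['eef_rot'][1],s['eef_rot'][0])),s['joint_positions'],tool([.452,-.381,.044])/.03)
E
```

```text
5.3833 [ 0.46174227 -0.37494794  0.07901487] 95.58359611943678 [ 0.05172919  0.47533751  0.70936352  1.75537017 -0.37296436  1.03825518
  2.56577687] [-0.17684985 -0.36236409  1.16010322]
```

Emit:
carry_out --pt "-1 -0.1 -0.18 0.2 0.1" --pt "-1 -0.08 -0.18 0.3 0.1" --pt "-1 0 0 0.4 0" --pt "-1 0 0 0.26 0" --pt "-1 0 0 0 0"

```text
time: 5.8
ee_pos: [0.4528, -0.3821, 0.0441]
eef_rot: [0.681, 0.733, 0.009, 0.005]
ft_force: [-0.1, 0.0, 0.5]
width: 0.087
```

```bash
python3 - <<'E'
from h import *
s=read_state();print(s['time'],s['ee_pos'],np.degrees(2*np.arctan2(s['eef_rot'][1],s['eef_rot'][0])),s['joint_positions'],tool([.452,-.381,.044])/.03)
E
```

```text
5.8 [ 0.45278065 -0.38208506  0.04406971] 94.21416307984222 [ 0.10607386  0.50844921  0.66180976  1.78585315 -0.39301983  0.96792007
  2.57538072] [ 0.0379726  -0.02333616  0.00205072]
```

Emit:
carry_out --pt "0.6 0 0 0 0" --pt "0.6 0 0 0 0" --pt "0.6 0 0 0 0" --pt "0.6 0 0 0 0" --pt "0.6 0 0 0 0" --pt "0.6 0 0 0 0" --force 55

```text
time: 6.3
ee_pos: [0.4541, -0.3829, 0.0459]
eef_rot: [0.681, 0.732, 0.009, 0.006]
ft_force: [0.1, 0.0, -0.1]
width: 0.0548
```

Emit:
carry_out --pt "1 0 0 0 0" --pt "1 0 0 0 0" --pt "1 0 0 -0.3 0.1" --pt "1 0.1 0 -0.4 0" --pt "1 0.2 0 -0.4 0" --pt "1 0.2 0 -0.3 0" --force 55

```text
time: 6.8
ee_pos: [0.4503, -0.3676, 0.0895]
eef_rot: [0.685, 0.729, 0.008, 0.004]
ft_force: [0.1, -0.5, -2.5]
width: 0.0363
```

```bash
python3 - <<'E'
from h import *
s=read_state();print(s['time'],s['ee_pos'],s['width'],np.degrees(2*np.arctan2(s['eef_rot'][1],s['eef_rot'][0])),s['joint_positions'],tool([.4888,-.098,.075])/.03)
E
```

```text
6.8 [ 0.45025417 -0.36759049  0.08954889] 0.03629049001067056 93.5365955865136 [ 0.04445058  0.42464725  0.70310268  1.78609638 -0.33297974  1.0384417
  2.50565772] [8.88744288 1.82740893 0.56077718]
```

Emit:
carry_out --pt "1 0.6 0.12 0 0" --pt "1 0.75 0.15 0 0" --pt "1 0.75 0.15 0 0" --pt "1 0.75 0.15 0 0" --pt "1 0.75 0.15 0 0" --pt "1 0.75 0.15 0 0" --pt "1 0.75 0.15 0 0" --pt "1 0.75 0.15 0 0" --pt "1 0.75 0.15 0 0" --pt "1 0.75 0.15 0 0" --pt "1 0.75 0.15 0 0" --pt "1 0.6 0.15 0 -0.1" --pt "1 0 0 0 -0.1" --pt "1 0 0 0 0"

```text
time: 7.97
ee_pos: [0.4876, -0.0883, 0.1051]
eef_rot: [0.678, 0.735, 0.012, 0.008]
ft_force: [-0.1, -0.3, -2.2]
width: 0.0361
```

```bash
python3 - <<'E'
from h import *
s=read_state();print(s['time'],s['ee_pos'],s['width'],np.degrees(2*np.arctan2(s['eef_rot'][1],s['eef_rot'][0])),s['joint_positions'],tool([.4888,-.098,.042])/.03)
a=camera('scene');b=camera('side')
cv2.imwrite('pics/a3.png',np.hstack([cv2.resize(a[120:320,120:320],(400,400),interpolation=3),cv2.resize(b[130:330,200:400],(400,400),interpolation=3)]))
E
```

```text
7.9667 [ 0.48755966 -0.08830807  0.10512046] 0.03611589202399213 94.54573699406382 [-0.47865088  0.16160118  0.62242276  2.00190909 -0.12612292  0.98445138
  1.85504752] [-0.33579126 -0.04501511  2.1019463 ]
```

View pics/a3.png

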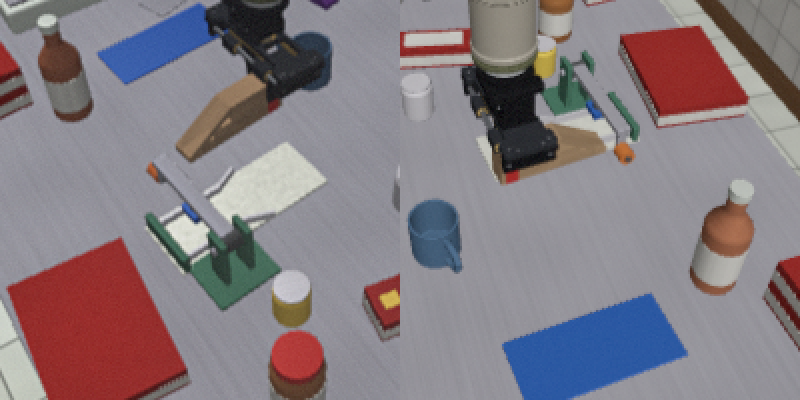

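The wedge is held nose-forward in line with the roller, and the mug is clear behind it. Now I lower it to the bench.

Emit:
carry_out --pt "1 -0.17 0 0.5 0" --pt "1 -0.17 0 0.5 -0.05" --pt "1 0 0 0.5 0" --pt "1 0 0 0.4 0" --pt "1 0 0 0.15 0" --pt "1 0 0 0 0"

```text
time: 8.57
ee_pos: [0.4927, -0.1046, 0.0466]
eef_rot: [0.681, 0.732, 0.015, 0.01]
ft_force: [-0.4, -0.5, -1.5]
width: 0.0358
```

```bash
cat >> h.py <<'E'
O=np.array([.6725,.0182,0]);Y=.086
def pf():
    s=read_state();c,n=np.cos(Y),np.sin(Y);d=s['ee_pos']-O
    print('t',round(s['time'],2),'press TCP',np.round([c*d[0]+n*d[1],-n*d[0]+c*d[1],d[2]],4),'yaw-press deg',round(np.degrees(2*np.arctan2(s['eef_rot'][1],s['eef_rot'][0])-Y)-90,2),'F',np.round(s['ft_force'],1),'w',round(s['width'],4),'q',s['eef_rot'].round(3),'j7',s['joint_positions'][6].round(2))
E
python3 -c "
from h import *
pf()"
```

```text
t 8.57 press TCP [-0.1897 -0.1069  0.0466] yaw-press deg -0.76 F [-0.4 -0.5 -1.5] w 0.0358 q [0.681 0.732 0.015 0.01 ] j7 1.96
```

Emit:
carry_out --pt "1 0.2 0 0 -0.15" --pt "1 0 0 0.1 0" --pt "1 0 0 0.1 0" --pt "1 0 0 0.05 0" --pt "0.2 0 0 0 0" --pt "0.2 0 0 0 0" --pt "0.2 0 0 0 0" --pt "0.2 0 0 0 0"

```text
time: 9.23
ee_pos: [0.4936, -0.1004, 0.0467]
eef_rot: [0.677, 0.736, 0.018, 0.01]
ft_force: [-0.3, -0.7, -2.1]
width: 0.0355
```

```bash
python3 -c "
from h import *
pf()"
```

```text
t 9.23 press TCP [-0.1884 -0.1028  0.0467] yaw-press deg -0.14 F [-0.3 -0.7 -2.1] w 0.0355 q [0.677 0.736 0.018 0.01 ] j7 1.97
```

Emit:
carry_out --pt "1 0.08 0 0.2 0" --pt "1 0 0 0.2 0" --pt "1 0 0 0.15 0" --pt "1 0 0 0 0"

```text
time: 9.57
ee_pos: [0.4989, -0.0997, 0.0408]
eef_rot: [0.676, 0.736, 0.022, 0.011]
ft_force: [0.5, 0.1, -2.0]
width: 0.0357
```

```bash
python3 -c "
from h import *
pf()"
```

```text
t 9.57 press TCP [-0.1831 -0.1025  0.0408] yaw-press deg -0.09 F [ 0.5  0.1 -2. ] w 0.0357 q [0.676 0.736 0.022 0.011] j7 1.99
```

Emit:
carry_out --pt "-0.15 0 0 0 0" --pt "-0.15 0 0 0 0" --pt "-0.15 0 0 0 0" --pt "-0.15 0 0 0 0"

```text
time: 9.9
ee_pos: [0.4997, -0.0998, 0.0408]
eef_rot: [0.676, 0.736, 0.023, 0.012]
ft_force: [0.5, 0.2, -0.2]
width: 0.0485
```

```bash
python3 - <<'E'
from h import *
pf()
a=camera('scene');b=camera('side')
cv2.imwrite('pics/a4.png',np.hstack([cv2.resize(a[120:270,150:300],(400,400),interpolation=3),cv2.resize(b[140:290,230:380],(400,400),interpolation=3)]))
E
```

```text
t 9.9 press TCP [-0.1823 -0.1027  0.0408] yaw-press deg -0.1 F [ 0.5  0.2 -0.2] w 0.0485 q [0.676 0.736 0.023 0.012] j7 1.99
```

View pics/a4.png

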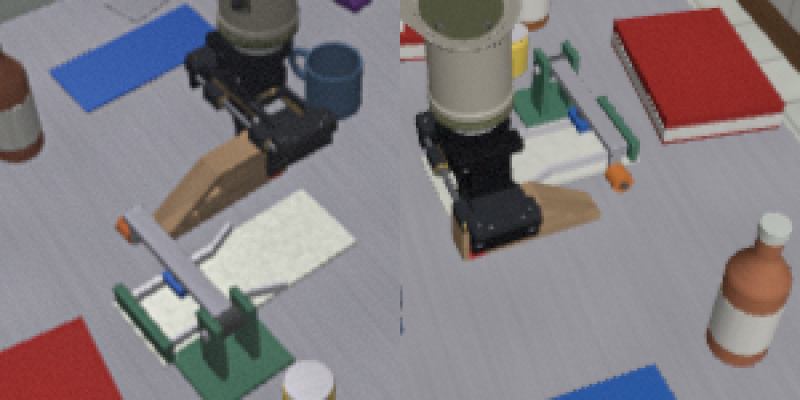

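```bash
python3 - <<'E'
from h import *
I=info('side')
def P(uv,z):
    d=cast(uv,z,*I)-O;c,n=np.cos(Y),np.sin(Y);return np.c_[c*d[:,0]+n*d[:,1],-n*d[:,0]+c*d[:,1]].round(4)
b=camera('side')
cv2.imwrite('pics/a5.png',cv2.resize(b[190:250,230:330],(800,480),interpolation=3))
print(P([(305.,219.5),(299.,208)],.006))
E
```

```text
[[-0.0305 -0.1157]
 [-0.026  -0.063 ]]
```

View pics/a5.png

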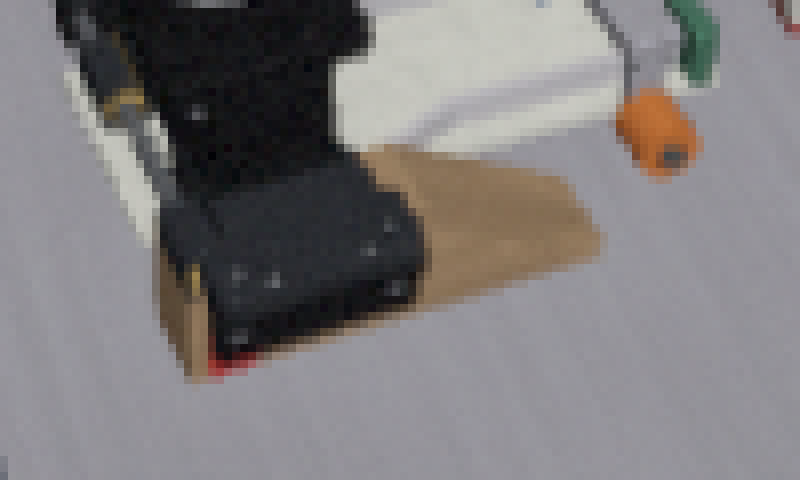

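```bash
python3 - <<'E'
from h import *
I=info('side')
def P(uv,z):
    d=cast(uv,z,*I)-O;c,n=np.cos(Y),np.sin(Y);return np.c_[c*d[:,0]+n*d[:,1],-n*d[:,0]+c*d[:,1]].round(4)
print(P([(305.,221.9),(256,237.5)],0),P([(305.4,219.6),(301,212.3)],.012),P([(312.5,206.)],.04))
E
```

```text
[[-0.0322 -0.1203]
 [-0.2006 -0.1243]] [[-0.0325 -0.1213]
 [-0.0315 -0.0878]] [[ 0.0007 -0.099 ]]
```

Emit:
carry_out --pt "1 0 0 0 0" --pt "1 0 0 0 0" --pt "1 0 0 0 0" --pt "1 0.06 0.3 0.02 0" --pt "1 0.06 0.5 0.03 0" --pt "1 0 0.5 0.03 0" --pt "1 0 0.5 0.03 0"

```text
time: 10.63
ee_pos: [0.5493, -0.0938, 0.0404]
eef_rot: [0.678, 0.735, 0.02, 0.008]
ft_force: [-7.0, -1.7, 11.2]
width: 0.036
```

```bash
python3 -c "
from h import *
pf()"
```

```text
t 10.63 press TCP [-0.1323 -0.101   0.0404] yaw-press deg -0.35 F [-7.  -1.7 11.2] w 0.036 q [0.678 0.735 0.02  0.008] j7 1.99
```

Emit:
carry_out --pt "1 0.02 0.5 0.02 -0.05" --pt "1 0.02 0.5 0.02 0" --pt "1 0 0.5 0.02 0" --pt "1 0 0.4 0.02 0"

```text
time: 10.97
ee_pos: [0.5949, -0.094, 0.04]
eef_rot: [0.679, 0.734, 0.01, -0.003]
ft_force: [-28.2, -0.1, 32.1]
width: 0.0354
```

```bash
python3 -c "
from h import *
pf()"
```

```text
t 10.97 press TCP [-0.087  -0.1051  0.04  ] yaw-press deg -0.48 F [-28.2  -0.1  32.1] w 0.0354 q [ 0.679  0.734  0.01  -0.003] j7 1.99
```

Emit:
carry_out --pt "1 0.1 0.4 -0.05 -0.1" --pt "1 0.1 0.4 -0.03 0"

```text
time: 11.13
ee_pos: [0.6135, -0.0907, 0.0412]
eef_rot: [0.678, 0.735, 0.005, -0.006]
ft_force: [-5.5, -3.7, -0.5]
width: 0.0356
```

```bash
python3 -c "
from h import *
pf()"
```

```text
t 11.13 press TCP [-0.0681 -0.1034  0.0412] yaw-press deg -0.29 F [-5.5 -3.7 -0.5] w 0.0356 q [ 0.678  0.735  0.005 -0.006] j7 1.99
```

Emit:
carry_out --pt "1 0.03 0.3 0 0" --pt "1 0 0.08 0 0" --pt "-0.1 0 0 0 0" --pt "-0.1 0 0 0 0" --pt "-0.1 0 0 0 0" --pt "-0.1 0 0 0 0" --pt "-0.1 0 0 0 0"

```text
time: 11.72
ee_pos: [0.6238, -0.089, 0.0395]
eef_rot: [0.678, 0.735, 0.003, -0.009]
ft_force: [-0.3, 0.3, 0.1]
width: 0.0475
```

```bash
python3 - <<'E'
from h import *
pf()
a=camera('scene');b=camera('side')
cv2.imwrite('pics/a6.png',np.hstack([cv2.resize(a[150:270,150:270],(400,400),interpolation=3),cv2.resize(b[140:260,240:360],(400,400),interpolation=3)]))
E
```

```text
t 11.72 press TCP [-0.0577 -0.1027  0.0395] yaw-press deg -0.32 F [-0.3  0.3  0.1] w 0.0475 q [ 0.678  0.735  0.003 -0.009] j7 1.98
```

View pics/a6.png

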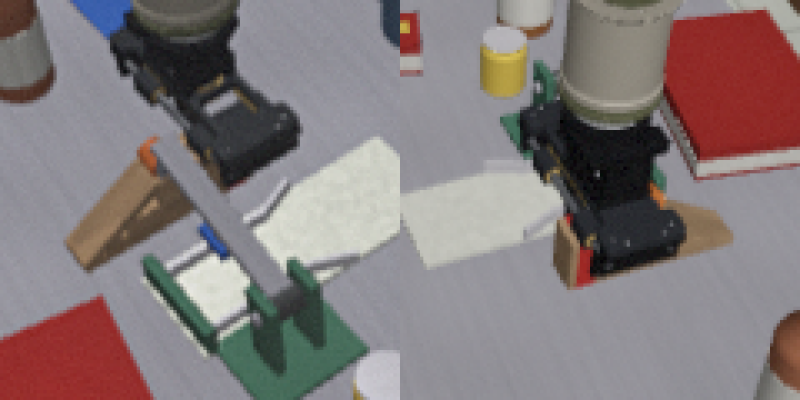

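The orange roller stands on the wedge's flat top, with the arm raised and the fingers open. I retreat upward and go to the carton.

Emit:
carry_out --pt "-0.1 0 0 -0.3 0" --pt "-0.1 0 -0.05 -0.7 0" --pt "-0.1 0 -0.1 -1 0" --pt "-0.3 0 -0.2 -1 0" --pt "-1 0 -0.2 -1 0" --pt "-1 0 -0.2 -1 0" --pt "-1 0.6 -0.3 -0.3 0" --pt "-1 0.9 -0.35 0 0" --pt "-1 0.9 -0.35 0 0" --pt "-1 0.9 -0.35 0 0" --pt "-1 0.9 -0.35 0 0" --pt "-1 0.9 -0.35 0 0" --pt "-1 0.9 -0.35 0 0" --pt "-1 0.9 -0.35 0 0" --pt "-1 0.9 -0.35 0 0" --pt "-1 0.9 -0.35 0 0" --pt "-1 0.9 -0.35 0 0" --pt "-1 0.9 -0.35 0 0" --pt "-1 0.9 -0.35 0 0"

```text
time: 13.4
ee_pos: [0.4368, 0.2403, 0.2275]
eef_rot: [0.685, 0.728, 0.009, -0.005]
ft_force: [0.0, -0.1, -1.0]
width: 0.0874
```

Emit:
carry_out --pt "-1 0 0 0 0.8" --pt "-1 0 0 0 0.8" --pt "-1 0 0 0 0.8" --pt "-1 0 0 0 0.8"

```text
time: 13.73
ee_pos: [0.4327, 0.2477, 0.2307]
eef_rot: [0.779, 0.627, 0.01, -0.007]
ft_force: [-0.3, -0.6, -0.0]
width: 0.087
```

```bash
python3 - <<'E'
from h import *
pf();s=read_state();print(s['ee_pos'],tool([.4097,.3055,.033])/.03)
K,E=info('wrist');im=camera('wrist');cv2.imwrite('pics/w7.png',im)
hsv=cv2.cvtColor(im,cv2.COLOR_BGR2HSV);m=cv2.inRange(hsv,(170,120,50),(180,255,255))|cv2.inRange(hsv,(0,150,50),(4,255,255))
n,l,st,_=cv2.connectedComponentsWithStats(m)
for k in range(1,n):
    if st[k,4]>800:
        P=np.argwhere(l==k)[:,::-1];print(st[k],cv2.minAreaRect(cv2.convexHull(np.float32(cast(P,.045,K,E)[:,:2]))))
        f=l==k
        for r in range(st[k,1]+8,st[k,1]+st[k,3]-4,12):
            q=np.nonzero(f[r])[0];print(r,cast([(q.min(),r),(q.max()+1,r)],.045,K,E)[:,:2].round(4).tolist())
print([(d['conf'],d['xy']) for d in pinpoint('press_roller','side')])
E
```

```text
t 13.73 press TCP [-0.2192  0.2493  0.2307] yaw-press deg -17.3 F [-0.3 -0.6 -0. ] w 0.087 q [ 0.779  0.627  0.01  -0.007] j7 0.77
[0.43267349 0.24774015 0.23071682] [ 1.550473   -1.17408516  6.62920496]
[ 271  116   50  127 2454] ((0.46023029088974, 0.2950626611709595), (0.058970991522073746, 0.16417981684207916), 78.36396789550781)
124 [[0.3828, 0.2821], [0.3955, 0.339]]
136 [[0.3966, 0.2793], [0.4094, 0.3369]]
148 [[0.4106, 0.2764], [0.4232, 0.3323]]
160 [[0.4251, 0.2735], [0.4378, 0.33]]
172 [[0.4398, 0.2704], [0.4527, 0.3276]]
184 [[0.4549, 0.2673], [0.4678, 0.324]]
196 [[0.4704, 0.2642], [0.4835, 0.3215]]
208 [[0.4863, 0.2609], [0.4993, 0.3177]]
220 [[0.5026, 0.2576], [0.5155, 0.3138]]
232 [[0.5192, 0.2542], [0.5322, 0.3098]]
[]
```

Emit:
carry_out --pt "-1 0.52 -0.38 0 -0.1" --pt "-1 0.52 -0.38 0 -0.1" --pt "-1 0.52 -0.38 0 0" --pt "-1 0 0 0.95 0" --pt "-1 0 0 0.95 0" --pt "-1 0 0 0.95 0" --pt "-1 0 0 0.95 0" --pt "-1 0 0 0.5 0" --pt "-1 0 0 0 0"

```text
time: 14.58
ee_pos: [0.4123, 0.3054, 0.1043]
eef_rot: [0.766, 0.643, 0.016, -0.007]
ft_force: [-0.0, 0.5, -0.5]
width: 0.0873
```

```bash
python3 - <<'E'
from h import *
pf();s=read_state();print(s['ee_pos'],tool([.4097,.306,.035])/.03)
E
```

```text
t 14.58 press TCP [-0.2346  0.3085  0.1043] yaw-press deg -14.92 F [-0.   0.5 -0.5] w 0.0873 q [ 0.766  0.643  0.016 -0.007] j7 0.74
[0.41226929 0.3054317  0.10428704] [-0.07443761 -0.11002805  2.30741225]
```

Emit:
carry_out --pt "-1 -0.03 -0.05 0.7 0.15" --pt "-1 -0.03 -0.05 0.7 0.15" --pt "-1 0 0 0.6 0" --pt "-1 0 0 0.35 0" --pt "-1 0 0 0 0"

```text
time: 15.0
ee_pos: [0.413, 0.3075, 0.0366]
eef_rot: [0.772, 0.635, 0.019, -0.007]
ft_force: [-0.6, 0.2, -0.3]
width: 0.0869
```

```bash
python3 - <<'E'
from h import *
pf();s=read_state();print(s['ee_pos'],tool([.4097,.306,.035])/.03)
E
```

```text
t 15.0 press TCP [-0.2337  0.3105  0.0366] yaw-press deg -16.02 F [-0.6  0.2 -0.3] w 0.0869 q [ 0.772  0.635  0.019 -0.007] j7 0.76
[0.41300985 0.30749609 0.03660093] [-0.07215656 -0.09931358  0.04936953]
```

Good. Now grip and lift.

Emit:
carry_out --pt "1 -0.05 0 0 0" --pt "1 0 0 0 0" --pt "1 0 0 0 0" --pt "1 0 0 0 0" --pt "1 0 0 0 0" --pt "1 0 0 -0.4 0" --pt "1 0 0 -0.6 0" --pt "1 0 0 -0.6 0" --pt "1 0 0 -0.3 0" --pt "1 0 0 0 0" --force 60

```text
time: 15.83
ee_pos: [0.4122, 0.3037, 0.1002]
eef_rot: [0.771, 0.636, 0.02, -0.008]
ft_force: [1.5, 0.5, -3.7]
width: 0.0595
```

```bash
python3 - <<'E'
from h import *
pf();s=read_state();print(s['ee_pos'])
c,n=np.cos(Y),np.sin(Y)
g=lambda x,y:O+[c*x-n*y,n*x+c*y,0]
for x in(-.27,-.22):print(g(x,0),tool(g(x,0)+[0,0,.09])/.03)
E
```

```text
t 15.83 press TCP [-0.2348  0.3068  0.1002] yaw-press deg -15.93 F [ 1.5  0.5 -3.7] w 0.0595 q [ 0.771  0.636  0.02  -0.008] j7 0.73
[0.41221071 0.30371634 0.10018644]
[ 0.40349784 -0.00499139  0.        ] [-10.16253486   1.6762037   -0.04767193]
[ 0.45331306 -0.00069669  0.        ] [-9.70600573e+00  3.27863602e+00 -8.05394896e-03]
```

Emit:
carry_out --pt "1 0 0 -0.8 0" --pt "1 0 0 -1 0" --pt "1 -0.4 0.1 -0.5 0" --pt "1 -0.9 0.21 0 0" --pt "1 -0.9 0.21 0 0" --pt "1 -0.9 0.21 0 0" --pt "1 -0.9 0.21 0 0" --pt "1 -0.9 0.21 0 0" --pt "1 -0.9 0.21 0 0" --pt "1 -0.9 0.21 0 0" --pt "1 -0.9 0.21 0 0" --pt "1 -0.9 0.21 0 0" --pt "1 -0.7 0.2 0 0" --pt "1 0 0 0 -0.8" --pt "1 0 0 0 -0.8" --pt "1 0 0 0 -0.8" --pt "1 0 0 0 -0.8" --pt "1 0 0 0 0"

```text
time: 17.33
ee_pos: [0.416, 0.0035, 0.1486]
eef_rot: [0.67, 0.742, 0.016, -0.008]
ft_force: [-0.5, 0.9, -3.6]
width: 0.0597
```

```bash
python3 - <<'E'
from h import *
pf();s=read_state();print(s['ee_pos'],s['joint_positions'].round(2))
a=camera('scene');b=camera('side')
cv2.imwrite('pics/a8.png',np.hstack([cv2.resize(a[150:300,150:300],(400,400),interpolation=3),cv2.resize(b[100:250,210:360],(400,400),interpolation=3)]))
E
```

```text
t 17.33 press TCP [-0.2569  0.0074  0.1486] yaw-press deg 0.91 F [-0.5  0.9 -3.6] w 0.0597 q [ 0.67   0.742  0.016 -0.008] j7 1.54
[0.41595981 0.00348785 0.14857455] [-0.74 -0.12  0.62  2.12  0.04  1.1   1.54]
```

View pics/a8.png

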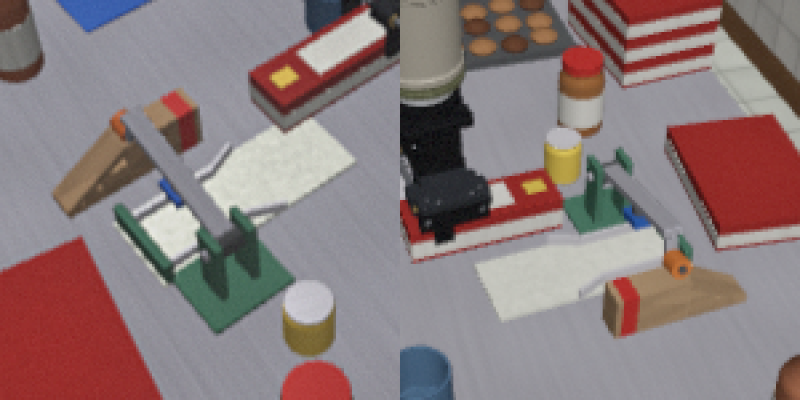

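The wedge alone is holding the arm: roller at (118,122) in the left crop and (678,262) in the right, both on the flat top. The carton is held level behind the lane mouth. Now I align and lower it.

Emit:
carry_out --pt "1 -0.15 0 0.5 0.1" --pt "1 -0.1 0 0.9 0.08" --pt "1 -0.1 0 0.9 0" --pt "1 0 0 0.8 0" --pt "1 0 0 0 0"

```text
time: 17.85
ee_pos: [0.4196, -0.0027, 0.0532]
eef_rot: [0.682, 0.731, 0.018, -0.007]
ft_force: [-2.1, -0.7, -3.9]
width: 0.0593
```

```bash
python3 -c "
from h import *
pf()"
```

```text
t 17.85 press TCP [-0.2538  0.0009  0.0532] yaw-press deg -0.99 F [-2.1 -0.7 -3.9] w 0.0593 q [ 0.682  0.731  0.018 -0.007] j7 1.66
```

Emit:
carry_out --pt "1 0 0 0.2 -0.15" --pt "1 0 0 0.12 0" --pt "1 0 0.5 0 0" --pt "1 0 0.6 0 0" --pt "1 0 0.6 0 0"

```text
time: 18.27
ee_pos: [0.4634, 0.0013, 0.0471]
eef_rot: [0.679, 0.734, 0.013, -0.016]
ft_force: [-3.2, -0.9, 1.6]
width: 0.0595
```

```bash
python3 -c "
from h import *
pf()"
```

```text
t 18.27 press TCP [-0.2097  0.0012  0.0471] yaw-press deg -0.48 F [-3.2 -0.9  1.6] w 0.0595 q [ 0.679  0.734  0.013 -0.016] j7 1.77
```

Emit:
carry_out --pt "1 0 0.4 0 -0.08" --pt "1 0 0.5 0 0" --pt "1 0 0.5 0 0"

```text
time: 18.52
ee_pos: [0.5095, 0.0066, 0.0509]
eef_rot: [0.676, 0.737, 0.015, -0.016]
ft_force: [0.3, 0.8, -3.1]
width: 0.0592
```

```bash
python3 -c "
from h import *
pf()"
```

```text
t 18.52 press TCP [-0.1634  0.0025  0.0509] yaw-press deg -0.02 F [ 0.3  0.8 -3.1] w 0.0592 q [ 0.676  0.737  0.015 -0.016] j7 1.82
```

Emit:
carry_out --pt "1 -0.07 -0.05 0.2 0" --pt "1 0 0 0.15 0" --pt "1 0 0 0.1 0"

```text
time: 18.77
ee_pos: [0.5151, 0.0071, 0.0464]
eef_rot: [0.675, 0.738, 0.02, -0.015]
ft_force: [-19.4, -3.1, 37.5]
width: 0.0597
```

```bash
python3 -c "
from h import *
pf()"
```

```text
t 18.77 press TCP [-0.1577  0.0025  0.0464] yaw-press deg 0.17 F [-19.4  -3.1  37.5] w 0.0597 q [ 0.675  0.738  0.02  -0.015] j7 1.84
```

Emit:
carry_out --pt "-0.6 0 0 0 0" --pt "-0.6 0 0 0 0" --pt "-0.6 0 0 0 0"

```text
time: 19.02
ee_pos: [0.5177, 0.0079, 0.0509]
eef_rot: [0.675, 0.738, 0.023, -0.014]
ft_force: [-0.6, 0.3, 0.1]
width: 0.0678
```

```bash
python3 - <<'E'
from h import *
pf()
a=camera('scene');b=camera('side')
cv2.imwrite('pics/a9.png',np.hstack([cv2.resize(a[170:270,160:260],(400,400),interpolation=3),cv2.resize(b[130:230,250:350],(400,400),interpolation=3)]))
E
```

```text
t 19.02 press TCP [-0.1551  0.003   0.0509] yaw-press deg 0.17 F [-0.6  0.3  0.1] w 0.0678 q [ 0.675  0.738  0.023 -0.014] j7 1.84
```

View pics/a9.png

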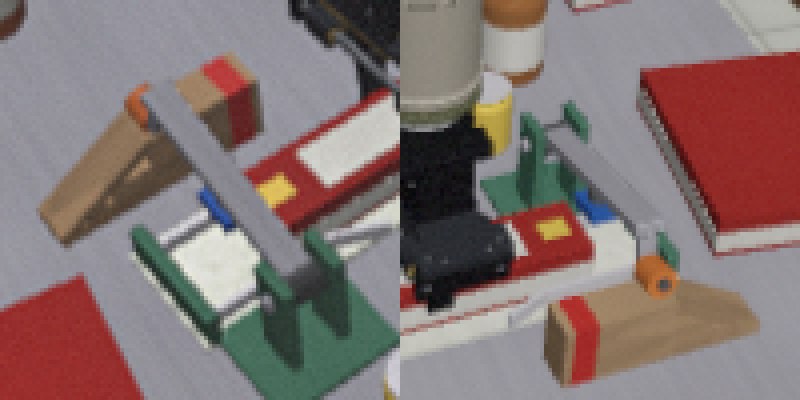

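Emit:
carry_out --pt "-0.6 -0.05 0 0.2 0" --pt "-0.6 -0.05 0 0.12 0" --pt "1 0 0 0 0" --pt "1 0 0 0 0" --pt "1 0 0 0 0" --pt "1 0 0.3 0 0" --pt "1 0 0.4 0 0" --force 30

```text
time: 19.7
ee_pos: [0.5355, 0.0073, 0.0396]
eef_rot: [0.675, 0.738, 0.021, -0.017]
ft_force: [-3.1, 0.1, 3.8]
width: 0.0604
```

```bash
python3 -c "
from h import *
pf()"
```

```text
t 19.7 press TCP [-0.1374  0.0009  0.0396] yaw-press deg 0.17 F [-3.1  0.1  3.8] w 0.0604 q [ 0.675  0.738  0.021 -0.017] j7 1.87
```

Emit:
carry_out --pt "1 0 0.4 0 0" --pt "1 0 0.4 0 0" --pt "1 0 0.2 0 0"

```text
time: 19.95
ee_pos: [0.5648, 0.0096, 0.0395]
eef_rot: [0.675, 0.737, 0.019, -0.019]
ft_force: [-7.2, 0.3, 9.9]
width: 0.0603
```

```bash
python3 -c "
from h import *
pf()"
```

```text
t 19.95 press TCP [-0.108   0.0007  0.0395] yaw-press deg 0.14 F [-7.2  0.3  9.9] w 0.0603 q [ 0.675  0.737  0.019 -0.019] j7 1.88
```

Emit:
carry_out --pt "1 0 0.25 -0.03 0" --pt "1 0 0.15 -0.02 0"

```text
time: 20.12
ee_pos: [0.5765, 0.0102, 0.0404]
eef_rot: [0.675, 0.737, 0.018, -0.019]
ft_force: [-19.7, -1.2, 3.1]
width: 0.0604
```

```bash
python3 -c "
from h import *
pf()"
```

```text
t 20.12 press TCP [-0.0964  0.0003  0.0404] yaw-press deg 0.13 F [-19.7  -1.2   3.1] w 0.0604 q [ 0.675  0.737  0.018 -0.019] j7 1.88
```

Emit:
carry_out --pt "1 0 0.08 0 0" --pt "-0.6 0 0 0 0" --pt "-0.6 0 0 0 0" --pt "-0.6 0 0 0 0" --pt "-0.6 0 0 -0.5 0" --pt "-0.6 0 -0.1 -1 0" --pt "-0.6 0 -0.3 -1 0" --pt "-0.6 0 -0.5 -1 0" --pt "-0.6 -0.5 -0.8 -1 0" --pt "-0.6 -0.5 -0.8 -0.5 0"

```text
time: 20.95
ee_pos: [0.5055, -0.0314, 0.1895]
eef_rot: [0.673, 0.74, 0.013, -0.022]
ft_force: [0.5, -1.6, 0.6]
width: 0.0697
```

```bash
python3 - <<'E'
from h import *
pf();s=read_state();print(s['ee_pos'])
def P(uv,z,I):
    d=cast(uv,z,*I)-O;c,n=np.cos(Y),np.sin(Y);return np.c_[c*d[:,0]+n*d[:,1],-n*d[:,0]+c*d[:,1]].round(4)
for c in('scene','side','wrist'):
    I=info(c);im=camera(c);cv2.imwrite(f'pics/b10{c}.png',im)
    h=cv2.cvtColor(im,cv2.COLOR_BGR2HSV);m=cv2.inRange(h,(170,120,50),(180,255,255))|cv2.inRange(h,(0,150,50),(4,255,255))
    n,l,st,_=cv2.connectedComponentsWithStats(m)
    for k in range(1,n):
        if st[k,4]>150:
            q=np.argwhere(l==k)[:,::-1];w=P(q,.051,I);print(c,st[k],cv2.minAreaRect(cv2.convexHull(np.float32(w))))
    print([(d['conf'],P([d['xy']],.0285,I)) for d in pinpoint('carton_mid',c)])
a=cv2.imread('pics/b10scene.png');b=cv2.imread('pics/b10side.png')
cv2.imwrite('pics/a10.png',np.hstack([cv2.resize(a[170:270,160:260],(400,400),interpolation=3),cv2.resize(b[130:230,250:350],(400,400),interpolation=3)]))
E
```

```text
t 20.95 press TCP [-0.1707 -0.0351  0.1895] yaw-press deg 0.5 F [ 0.5 -1.6  0.6] w 0.0697 q [ 0.673  0.74   0.013 -0.022] j7 1.77
[ 0.50546659 -0.03139284  0.18954189]
scene [  58  119   72   59 2400] ((0.1397252380847931, -0.5279437303543091), (0.24233119189739227, 0.16419175267219543), 87.95458984375)
scene [ 86 163  47  24 167] ((0.1509585976600647, -0.3700549006462097), (0.014664466492831707, 0.1532457023859024), 87.95899200439453)
scene [221 196  40  31 191] ((-0.08229972422122955, 0.003573361784219742), (0.06491673737764359, 0.10482805967330933), 89.78582000732422)
scene [199 220  25  22 212] ((0.022756271064281464, 0.003536215052008629), (0.04546269774436951, 0.06563127785921097), 0.19291043281555176)
scene [ 124  239   89   99 5071] ((0.19998911023139954, 0.07209975272417068), (0.22257810831069946, 0.156391903758049), 80.44864654541016)
scene [256 286  26  26 536] ((0.026524396613240242, 0.2619304955005646), (0.06498389691114426, 0.06084531918168068), 51.34009552001953)
scene [ 208  350   68   34 1167] ((0.16999584436416626, 0.34851503372192383), (0.06842189282178879, 0.14138
[... 1036 characters left out ...]
186 341  19  16 152] ((-0.4543302059173584, -0.40945374965667725), (0.036746714264154434, 0.01960529200732708), 7.728707313537598)
[(0.76, array([[-0.049 ,  0.0097]])), (0.58, array([[-0.0118, -0.0243]]))]
wrist [256 209  51  34 992] ((-0.12017188966274261, 0.0006674788892269135), (0.04005413502454758, 0.05659409239888191), 0.3200843334197998)
wrist [186 268  23  16 292] ((-0.06021663919091225, -0.09563238173723221), (0.02558671496808529, 0.019709087908267975), 88.36345672607422)
wrist [255 268   7  26 178] ((-0.051493339240550995, -0.02485736459493637), (0.03366111218929291, 0.007200306281447411), 0.5806831121444702)
[(0.61, array([[-0.0449, -0.0024]])), (0.35, array([[-0.2692,  0.1404]]))]
```

View pics/a10.png

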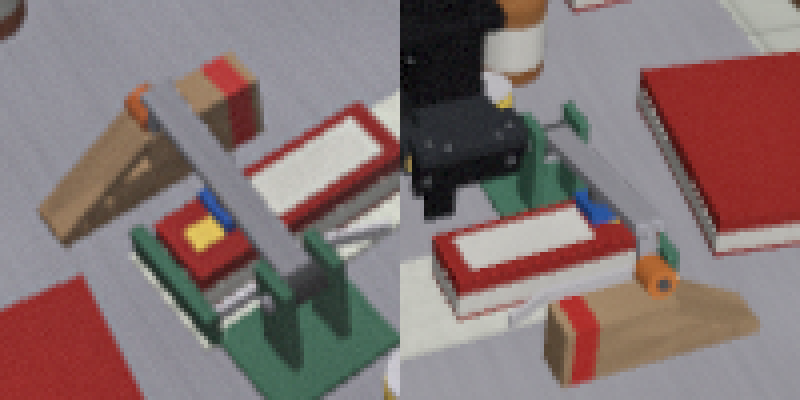

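The front corner of the carton appears to sit at the green stop. The scene camera puts its middle at −45 mm, the side and wrist cameras at −49 mm. I push once from behind with shut fingers to make sure it is home.

Emit:
carry_out --pt "1 0.6 -0.3 0 0" --pt "1 0.57 -0.3 0 0" --pt "1 0 0 0.8 0" --pt "1 0 0 0.9 0" --pt "1 0 0 0.9 0" --pt "1 0 0 0.9 0" --pt "1 0 0 0.9 0" --pt "1 0 0 0.5 0" --pt "1 0 0 0 0"

```text
time: 22.0
ee_pos: [0.4807, 0.0168, 0.0279]
eef_rot: [0.669, 0.743, 0.006, -0.023]
ft_force: [-1.6, -0.1, -0.4]
width: 0.0172
```

```bash
python3 -c "
from h import *
pf()"
```

```text
t 22.0 press TCP [-0.1912  0.0151  0.0279] yaw-press deg 1.02 F [-1.6 -0.1 -0.4] w 0.0172 q [ 0.669  0.743  0.006 -0.023] j7 1.82
```

Emit:
carry_out --pt "1 -0.3 0 0 0" --pt "1 -0.2 0.3 0 0" --pt "1 0 0.4 0 0" --pt "1 0 0.3 0 0" --pt "1 0 0.15 0 0"

```text
time: 22.42
ee_pos: [0.518, 0.0033, 0.0265]
eef_rot: [0.669, 0.743, 0.003, -0.024]
ft_force: [0.2, 0.5, -0.1]
width: 0.0008
```

```bash
python3 -c "
from h import *
pf()"
```

```text
t 22.42 press TCP [-0.1552 -0.0015  0.0265] yaw-press deg 1.12 F [ 0.2  0.5 -0.1] w 0.0008 q [ 0.669  0.743  0.003 -0.024] j7 1.88
```

Emit:
carry_out --pt "1 0 0.2 0 0" --pt "1 0 0.15 0 0"

```text
time: 22.58
ee_pos: [0.5259, 0.0037, 0.0263]
eef_rot: [0.669, 0.743, 0.001, -0.027]
ft_force: [-37.9, -1.9, 28.6]
width: 0.0003
```

```bash
python3 -c "
from h import *
pf()"
```

```text
t 22.58 press TCP [-0.1473 -0.0019  0.0263] yaw-press deg 1.08 F [-37.9  -1.9  28.6] w 0.0003 q [ 0.669  0.743  0.001 -0.027] j7 1.88
```

That was a solid contact: 38 N with the tail at about −138 mm, so the carton is home. Now I back off and return to the wedge.

Emit:
carry_out --pt "1 0 -0.4 0 0" --pt "1 0 -0.4 -0.2 0" --pt "1 0 0 -1 0" --pt "-0.3 0 0 -1 0" --pt "-0.3 0 0 -1 0" --pt "-0.3 0 0 -1 0" --pt "-0.3 -0.6 0.2 -1 0" --pt "-0.3 -0.9 0.7 0 0.1" --pt "-0.3 -0.9 0.7 0 0.1" --pt "-0.3 -0.8 0.7 0 0" --pt "-0.3 0 0.4 0 0" --pt "-0.3 0 0 0 0"

```text
time: 23.58
ee_pos: [0.6013, -0.0952, 0.1882]
eef_rot: [0.673, 0.739, 0.001, -0.027]
ft_force: [-0.3, 0.9, 0.3]
width: 0.0516
```

```bash
cat >> h.py <<'E'
def goal(x,y,z):
    c,n=np.cos(Y),np.sin(Y);return (tool(O+[c*x-n*y,n*x+c*y,z])/.03).round(2)
E
python3 - <<'E'
from h import *
pf();print(goal(-.064,-.102,.19),goal(-.064,-.102,.04))
K,E=info('wrist');im=camera('wrist')
h=cv2.cvtColor(im,cv2.COLOR_BGR2HSV);m=cv2.inRange(h,(170,120,50),(180,255,255))|cv2.inRange(h,(0,150,50),(4,255,255))
n,l,st,_=cv2.connectedComponentsWithStats(m)
for k in range(1,n):
    if st[k,4]>80:
        w=cast(np.argwhere(l==k)[:,::-1],.062,K,E)-O;c,s=np.cos(Y),np.sin(Y);w=np.c_[c*w[:,0]+s*w[:,1],-s*w[:,0]+c*w[:,1]];print(st[k],cv2.minAreaRect(cv2.convexHull(np.float32(w))))
E
```

```text
t 23.58 press TCP [-0.0807 -0.1069  0.1882] yaw-press deg 0.45 F [-0.3  0.9  0.3] w 0.0516 q [ 0.673  0.739  0.001 -0.027] j7 1.99
[ 0.16  0.56 -0.07] [-0.05  0.73  4.92]
[ 317  134   65  101 2090] ((-0.08153339475393295, -0.006402099505066872), (0.05999336764216423, 0.10749436169862747), 89.81359100341797)
[239 192  34  18 607] ((-0.06630286574363708, -0.10263912379741669), (0.03474332019686699, 0.018554722890257835), 89.56395721435547)
[438 361   8  21  95] ((0.16218741238117218, 0.13569647073745728), (0.03173190355300903, 0.008073045872151852), 6.573647499084473)
```

Emit:
carry_out --pt "-0.35 -0.02 0.35 0.5 0" --pt "-0.35 -0.03 0.3 0.8 0" --pt "-0.35 0 0 0.9 0" --pt "-0.35 0 0 0.9 0" --pt "-0.35 0 0 0.9 0" --pt "-0.35 0 0 0.6 0" --pt "-0.35 0 0 0 0"

```text
time: 24.22
ee_pos: [0.6117, -0.0871, 0.0483]
eef_rot: [0.672, 0.74, 0.003, -0.027]
ft_force: [-0.3, 0.3, -0.2]
width: 0.0589
```

```bash
python3 - <<'E'
from h import *
pf();print(goal(-.0665,-.1025,.041))
E
```

```text
t 24.22 press TCP [-0.0696 -0.0997  0.0483] yaw-press deg 0.56 F [-0.3  0.3 -0.2] w 0.0589 q [ 0.672  0.74   0.003 -0.027] j7 2.06
[-0.11  0.11  0.24]
```

Grip, then draw it out along −x.

Emit:
carry_out --pt "-0.35 -0.11 0.08 0.25 0" --pt "1 0 0 0 0" --pt "1 0 0 0 0" --pt "1 0 0 0 0" --pt "1 0 0 0 0" --pt "1 0 -0.3 0 0" --pt "1 0 -0.4 0 0" --pt "1 0 -0.4 0 0" --force 55

```text
time: 24.88
ee_pos: [0.5831, -0.0919, 0.0467]
eef_rot: [0.671, 0.741, 0.005, -0.024]
ft_force: [-1.0, 1.6, -4.4]
width: 0.0361
```

```bash
python3 - <<'E'
from h import *
pf()
E
```

```text
t 24.88 press TCP [-0.0985 -0.102   0.0467] yaw-press deg 0.76 F [-1.   1.6 -4.4] w 0.0361 q [ 0.671  0.741  0.005 -0.024] j7 2.08
```

Emit:
carry_out --pt "1 0 -0.5 0 0" --pt "1 0 -0.5 0 0" --pt "1 0 -0.5 0 0" --pt "1 0 -0.5 0 0" --pt "1 0 -0.5 0 0" --pt "1 0 -0.5 0 0" --pt "1 0 -0.5 0 0"

```text
time: 25.47
ee_pos: [0.4689, -0.1021, 0.0495]
eef_rot: [0.67, 0.742, 0.005, -0.026]
ft_force: [-0.2, 0.7, -2.3]
width: 0.0356
```

```bash
python3 - <<'E'
from h import *
pf();s=read_state();print(s['ee_pos'],s['joint_positions'].round(2))
im=camera('side');I=info('side');cv2.imwrite('pics/c1.png',im)
print([(round(d['conf'],2),d['xy']) for d in pinpoint('press_roller','side')],[(round(d['conf'],2),d['xy']) for d in pinpoint('wedge_mid','side')])
m=cv2.inRange(cv2.cvtColor(im,cv2.COLOR_BGR2HSV),(3,130,90),(18,255,255))[190:225,295:335];y,x=np.nonzero(m);print(x.mean()+295,y.mean()+190,len(x))
p=np.array([.6819,-.0815,.0]);E=I[1];
for z in(.04,.048,.055,.075):
    q=I[0]@(E[:3,:3].T@(np.array([.6811,-.0814,z])-E[:3,3]));print(z,q[:2]/q[2])
# wedge target: gripper at mat frame (-.068,-.005)
t=.07;M=np.array([.5236,-.366,0]);print(M+[-.068*np.cos(t),-.068*np.sin(t),0])
E
```

```text
t 25.47 press TCP [-0.2132 -0.1024  0.0495] yaw-press deg 0.84 F [-0.2  0.7 -2.3] w 0.0356 q [ 0.67   0.742  0.005 -0.026] j7 2.06
[ 0.46890124 -0.10214697  0.04953073] [-0.51  0.3   0.74  2.03 -0.29  0.94  2.06]
[(0.62, [310.9, 202.2])] [(0.61, [184.2, 324.0]), (0.6, [267.8, 219.9])]
312.234375 203.0 64
0.04 [312.46188588 206.25565963]
0.048 [312.74178886 204.4780097 ]
0.055 [312.98902623 202.90781748]
0.075 [313.70762933 198.34400488]
[ 0.45576653 -0.37075611  0.        ]
```

The roller has dropped to about 55 mm, which is where it should be with the pad on the carton. Now I carry the wedge to the mat.

Emit:
carry_out --pt "1 0 0 -0.7 0.3" --pt "1 0 0 -0.9 0.3" --pt "1 -0.5 -0.04 -0.3 0.3" --pt "1 -0.8 -0.07 0 0" --pt "1 -0.8 -0.07 0 0" --pt "1 -0.8 -0.07 0 0" --pt "1 -0.8 -0.07 0 0" --pt "1 -0.8 -0.07 0 0" --pt "1 -0.8 -0.07 0 0" --pt "1 -0.8 -0.07 0 0" --pt "1 -0.8 -0.07 0 0" --pt "1 -0.8 -0.07 0 0" --pt "1 -0.8 -0.07 0 0"

```text
time: 26.7
ee_pos: [0.4589, -0.3709, 0.0971]
eef_rot: [0.696, 0.718, 0.007, -0.024]
ft_force: [0.6, 0.8, -1.4]
width: 0.0361
```

```bash
python3 - <<'E'
from h import *
pf();s=read_state();print(s['ee_pos'],s['joint_positions'].round(2),tool([.456,-.371,.048])/.03)
E
```

```text
t 26.7 press TCP [-0.2462 -0.3693  0.0971] yaw-press deg -3.13 F [ 0.6  0.8 -1.4] w 0.0361 q [ 0.696  0.718  0.007 -0.024] j7 2.53
[ 0.45893854 -0.37093006  0.09709218] [-0.01  0.51  0.81  1.71 -0.42  1.15  2.53] [-0.07130312 -0.06078719  1.63665685]
```

Emit:
carry_out --pt "1 0 -0.05 0.5 0.2" --pt "1 0 0 0.5 0.1" --pt "1 0 0 0.35 0" --pt "1 0 0 0.2 0"

```text
time: 27.03
ee_pos: [0.4534, -0.3808, 0.0489]
eef_rot: [0.709, 0.705, 0.004, -0.021]
ft_force: [-0.8, -4.5, 34.4]
width: 0.0359
```

```bash
python3 - <<'E'
from h import *
pf();s=read_state();print(s['ee_pos'],s['joint_positions'].round(2),tool([.456,-.371,.048])/.03)
E
```

```text
t 27.03 press TCP [-0.2526 -0.3787  0.0489] yaw-press deg -5.19 F [-0.8 -4.5 34.4] w 0.0359 q [ 0.709  0.705  0.004 -0.021] j7 2.54
[ 0.45340109 -0.38078849  0.04892929] [ 0.04  0.57  0.77  1.74 -0.46  1.06  2.54] [0.32540829 0.08598143 0.04051559]
```

Emit:
carry_out --pt "-0.3 0 0 0 0" --pt "-0.3 0 0 0 0.1" --pt "-0.3 0 0 0 0" --pt "-0.5 0 0 0 0" --pt "-0.5 0 0 0 0"

```text
time: 27.45
ee_pos: [0.4549, -0.3813, 0.0491]
eef_rot: [0.711, 0.703, 0.005, -0.02]
ft_force: [-0.3, -0.3, 0.4]
width: 0.0603
```

Emit:
carry_out --pt "-0.5 0 0 -0.4 0" --pt "-0.5 0 0 -0.8 0" --pt "-0.5 0 0 -1 0" --pt "-0.5 0 0 -1 0" --pt "-0.5 0 0 -1 0" --pt "-0.5 0 -0.5 -0.6 0"

```text
time: 27.95
ee_pos: [0.4436, -0.3833, 0.1998]
eef_rot: [0.71, 0.704, 0.004, -0.022]
ft_force: [0.5, -0.9, 0.4]
width: 0.0653
```

```bash
python3 - <<'E'
from h import *
pf();s=read_state();print(s['ee_pos'],s['joint_positions'].round(2))
K,E=info('wrist');im=camera('wrist');cv2.imwrite('pics/d_w.png',im)
h=cv2.cvtColor(im,cv2.COLOR_BGR2HSV);m=cv2.inRange(h,(170,120,50),(180,255,255))|cv2.inRange(h,(0,150,50),(4,255,255))
n,l,st,_=cv2.connectedComponentsWithStats(m)
for k in range(1,n):
    if st[k,4]>80:
        print('red',st[k],cv2.minAreaRect(cv2.convexHull(np.float32(cast(np.argwhere(l==k)[:,::-1],.066,K,E)[:,:2]))))
im=camera('scene');cv2.imwrite('pics/d_s.png',im)
I=info('scene')
print([(round(d['conf'],2),cast([d['xy']],.035,*I)[0].round(3)) for d in pinpoint('wedge_mid','scene')])
print([(round(d['conf'],2),(cast([d['xy']],.0285,*I)[0]-O).round(3)) for d in pinpoint('carton_mid','scene')])
im2=cv2.imread('pics/scene0.png')
# bystanders: compare pinpoints before/after
im=camera('side')
for q in('mug','shaker','syrup','tin','jar','bowl','spatula'):
    print(q,[(round(d['conf'],2),cast([d['xy']],0,*info('side'))[0][:2].round(3)) for d in pinpoint(q,'side')[:1]])
a=cv2.imread('pics/side0.png');d=cv2.absdiff(a,im).max(2)>60;n,l,st,_=cv2.connectedComponentsWithStats(d.astype(np.uint8));print([st[k].tolist() for k in range(1,n) if st[k,4]>25])
E
```

```text
t 27.95 press TCP [-0.2625 -0.3803  0.1998] yaw-press deg -5.35 F [ 0.5 -0.9  0.4] w 0.0653 q [ 0.71   0.704  0.004 -0.022] j7 2.45
[ 0.4436425 -0.3832738  0.1997698] [-0.04  0.4   0.87  1.62 -0.32  1.32  2.45]
red [189   0  28  25 483] ((0.27989304065704346, -0.4261012077331543), (0.022234810516238213, 0.01908961310982704), 17.041343688964844)
red [238 186  34  17 574] ((0.45420485734939575, -0.3806532919406891), (0.03539862111210823, 0.017777293920516968), 88.83389282226562)
[(0.91, array([ 0.247, -0.383,  0.035])), (0.89, array([ 0.526, -0.376,  0.035]))]
[(0.62, array([-0.045, -0.006,  0.028]))]
mug [(0.78, array([ 0.373, -0.146]))]
shaker [(0.55, array([0.398, 0.149]))]
syrup [(0.85, array([ 0.724, -0.302]))]
tin []
jar []
bowl [(0.77, array([0.368, 0.52 ]))]
spatula [(0.79, array([ 0.366, -0.498]))]
[[36, 0, 6, 10, 30], [46, 1, 12, 14, 28], [38, 0, 26, 35, 279], [67, 0, 40, 37, 975], [109, 1, 18, 11, 43], [94, 4, 70, 82, 2752], [64, 43, 16, 36, 218], [190, 47, 81, 82, 3199], [16, 83, 60, 11, 280], [152, 88, 65, 49, 406], [276, 88, 35, 21, 256], [273, 91, 47, 28, 196], [32, 95, 29, 22, 136], [269, 100, 57, 37, 515], [83, 119, 8, 33, 143], [19, 129, 9, 10, 71], [198, 142, 129, 166, 5672], [310, 145, 20, 19, 230], [219, 146, 12, 6, 56], [90, 154, 15, 47, 214], [291, 155, 6, 11, 41], [76, 159, 9, 16, 80], [24, 163, 4, 16, 32], [88, 163, 8, 32, 134], [303, 168, 13, 25, 75], [74, 174, 16, 26, 199], [32, 179, 34, 19, 492], [65, 180, 8, 18, 81], [308, 199, 10, 8, 30], [290, 200, 15, 7, 35], [45, 204, 25, 7, 140], [307, 204, 10, 8, 30], [285, 294, 50, 27, 265], [263, 301, 5, 22, 43]]
```

```bash
python3 -c "
from bench import *
print(close_job(),read_state()['time'])"
```

```text
the job is handed in; nothing more can be done
the job is handed in; nothing more can be done
```

The job was handed in at about 28 s of the 72 s allowed. I have no verdict, as the interface does not report one.

**What I did:**
- I drove the wooden wedge under the roller and let go of it there.
- I slid the carton home and drew the wedge out so the pad came down.
- I laid the wedge back on its mat. The purple look-alike was left alone.

**Last checks:**
- **Carton:** its middle is at press x ≈ −45 mm and y ≈ −2 mm in the scene camera. Earlier readings from the side and wrist cameras gave x of about −49 mm, with y between about −2 and 10 mm. A push from behind with shut fingers met a solid 38 N, which fits it being against the stop.
- **Pad:** the roller sat at about 55 mm after the wedge came out, as it should with the pad on the carton. I did not measure the pad force.
- **Wedge:** it is flat and about 15 mm across from the mat's centre line. Its angle to the mat is about 5°.
- **Robot:** the gripper is open and clear of everything.
- **Other things:** I noticed no contact with any of them. In the final side picture the networks did not report the tin and the jar, so those two were not re-measured. For the rest I had no measured starting positions to compare with.

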